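# Put the gate remote on its charging dock

### The job

The charging dock is switched on but empty: flip its big toggle off (towards the robot side), and only then lay the black gate remote, buttons up, flat and centred on the white charging plate between the two end stops, lengthwise from stop to stop, either way round. Set it down rather than drop it, let go, then flip the toggle back on (away from the robot). Leave the other things on the console where they stand.

Things in the scene. Friction and masses are not known exactly. Their poses are not given: they have to be found in the camera images.
- dock: Grey charging dock, fixed, base 130 (x) by 290 (y) by 16 mm high, origin under its centre, x away from the robot. White charging plate at its +y end; at its -y end a metal toggle lever with a cross grip, hinged between two grey cheeks (70 mm along x, tops 50 mm above the console). A raised white bar in the base marks the on side (+x), a white disc the off side (-x).
- plate (a point): Centre of the top face of the white charging plate, 22 mm above the console and 50 mm from the dock's centre along the dock's +y; axes as the dock's. The plate is 70 mm (x) by 184 mm (y); at both ends stands a metal stop 50 mm (x) by 10 mm thick and 14 mm above the plate; the gap between the stops is 164 mm along y, no walls along x.
- toggle (a joint): Angle of the toggle lever from upright, rad. About +0.6: on, leaning away from the robot (dock +x); about -0.6: off, leaning towards the robot (dock -x). It tips over into the nearer end and stays there. Its hinge runs along the dock's y, 36 mm above the console, 100 mm from the dock's centre along -y.
- toggle_grip (a point): Centre of the lever's cross grip, a metal bar 18 mm in diameter and 56 mm long along the dock's y, 85 mm from the hinge on a stem 12 mm thick; 106 mm above the console at either end of the swing, 121 mm when upright. z axis along the lever, away from the hinge.
- remote: Black gate remote, loose, 44 mm (x) by 140 mm (y, its length) by 22 mm high, about 0.11 kg; origin at the centre of its underside, z up through the face with the three round grey buttons.
- lipstick: Bystander: standing chrome lipstick tube, 22 mm across, 78 mm tall; origin under its centre.
- burner: Bystander: white ceramic incense burner with domed cover, 110 mm across, 111 mm tall; origin under its centre.
- tealight: Bystander: empty glass tealight holder, 72 mm across, 62 mm tall; origin under its centre.
- key_bowl: Bystander: blue ceramic key bowl, 130 mm across, 45 mm tall; origin under its centre.
- cream_bottle: Bystander: white plastic bottle, 48 mm across, 150 mm tall; origin under its centre.
- glasses_case: Bystander: grey glasses case lying, 65 by 165 by 45 mm; origin under its centre.
Things that resemble listed ones, but are neither listed nor needed, are in the scene too. Of the things like the remote, leave any that is green or orange; of the rest the smaller one is meant.

How it is judged:
By the outcome, as a careful person would: the job done as asked, in the order asked, and still so for the second after the job is handed in, with the robot touching nothing.
It also fails if it takes over 72 s, if anything falls off the work surface, if the arm or the gripper's body presses on something with over 40 N, if the wrist force passes 120 N, or if a joint passes its speed limit or range.

### The arm

A 6-joint arm with a two-finger parallel gripper is mounted at the origin on the work surface. World frame = base frame: x ahead of the robot, y to its left, z up, the work surface at z = 0. Lengths are in m, angles in rad, forces in N, time in s.
With the tool pointing down it reaches from about 0.4 to 0.825 m from the base axis. Payload 7 kg.
Tool frame: the origin (TCP) lies midway between the tips of the shut fingers; the grasp point (between the pads) lies 19 mm behind it; z points along the fingers, y is the line along which they close (so a half turn about z gives the same grasp; the last joint's range is limited). The gripper opens to 88 mm and grips with 3 to 60 N. Pads are 19 mm wide; open, the fingers measure 130 mm over their backs; the gripper's body (78 mm by 193 mm) begins 47 mm behind the grasp point.
Start: joints at [-0.918, 0.359, 0.012, 0, -1.224, -0.288], TCP at [0.241, -0.631, 0.227] pointing down, gripper open.
Joint ranges: [-3.07, 3.07], [-1.43, 2.12], [-1.02, 1.25], [-3.03, 1.67], [-3.05, -0], [-3.03, 3.03]. Speed limits (rad/s): [2.39, 2.39, 3.01, 3.14, 3.14, 3.14].

### API

Orientations are given as a unit quaternion [x, y, z, w].
In Python, from rig import get_obs, capture, r gives the robot as it stands.
- The arm moves only by the tool arm_command, never from a script. Its argument "increments" is a list that holds one entry, the list of rows, each a list of 5 numbers: the shift along the tool's x, y, z in m, then the turn about the tool's z in degrees, then the finger opening in m, from 0 to 0.0876. In form: [[[dx, dy, dz, yaw, claw], ...]]. A call has exactly 10 rows; each row is the pose to reach, as a shift and turn from the pose commanded when the call began, along the tool's axes at that moment; what a row does not reach only later rows make up. A row lasts 1/12 s, in which the tool goes at most 41.7 mm and 7.16 degrees, less where a joint would pass 70% of its speed; a pose out of reach is approached as far as the arm can. A call with a gripper value outside its range is refused whole. The fingers move at their own pace and stop on an object; "squeeze" is the grip in N (left out, the last holds). Time passes only in rows, so rows that repeat a pose let the fingers close, or fill a call up. It gives the time, the measured TCP pose, the force, the opening and the grip force at its end, in the units of the state.
- get_obs(): the state, without advancing time (a new reading comes with each control period).
- capture(name): name is "side" or "top" or "wrist"; returns a dict with "img" (400x640x3 uint8, red, green, blue), "K" (3x3 intrinsics, pixels), "k1" (the pictures are not rectified: a ray, as slopes to the right and down, at radius r is drawn at 1 + k1 r^2 times it, then the intrinsics apply), "world_from_camera" (4x4, takes a point from camera to world coordinates); the wrist camera has in their place "hand_eye" (4x4, takes a point from camera to tool coordinates, whose origin is the TCP and whose axes are the flange's). Camera axes: x right, y up, looking along -z (the intrinsics and any distortion apply to the point x, -y, -z); pixel columns grow to the right and rows downward; lengths in m; the calibration is good to about 2 mm. A picture is of the moment at which its call begins: read the wrist's pose just before it. There is no depth.
- r.job_done(): hands the job in; it is judged then, once.
The state is a dict: "t": time; "joint_positions": joint angles; "qvel": joint speeds; "effort": joint torques, N m; "tcp_pos": TCP position; "tool_rot": TCP orientation; "ft_force": force on the tool from outside, world axes, zero at the start; "ft_torque": the same for the moment, N m; "opening": finger opening in m; "grasp_force": force on a finger pad.
Only numpy, scipy, OpenCV 4.12 (cv2) and the standard library are available. Lean on these libraries where they do the work, as an engineer would, in place of code of your own. Each camera call takes 0.05 s, during which the arm holds its last target. There are 200 camera calls.

## Working session

There is one attempt and no reset: what is moved stays moved. The work goes in short steps, Python scripts to look and compute and a tool call to move; the robot and the scene stay as the last step left them, time stands still between calls to the robot, and variables do not carry over. Pictures are saved under pics/ and viewed, at most 12 in all, crops included, and the job is handed in when it is done.

Besides the shell and the picture viewer there is one more tool, called after "Request:" by a JSON object that holds its "api" and its "payload", one argument or row to a line. arm_command: Moves the arm, as the interface text tells. Its arguments: {"type":"object","properties":{"increments":{"type":"array","items":{"type":"array","items":{"type":"array","items":{"type":"number"}}}},"squeeze":{"type":"number"}},"required":["increments"]}

```bash
mkdir -p pics; ls; python3 - <<'E'
from rig import get_obs, capture, r
import cv2,pickle
o=get_obs();print(o)
d={}
for n in("side","top"):
    c=capture(n);d[n]=c;cv2.imwrite(f"pics/{n}0.png",c["img"][:,:,::-1]);print(n,c["K"],c["k1"],c["world_from_camera"])
pickle.dump(d,open("cap0.pkl","wb"))
E
```

```text
pics
{'t': 0.0, 'joint_positions': array([-9.17898916e-01,  3.59396979e-01,  1.10681749e-02, -3.77583099e-04,
       -1.22409516e+00, -2.88085554e-01]), 'qvel': array([-1.44306290e-04, -2.41582002e-03,  5.88233175e-05,  6.48304913e-04,
        1.75598854e-03,  1.19983345e-04]), 'effort': array([-2.02676752e-04, -5.82715738e+01,  2.93034106e+01,  6.99654311e+00,
        6.91700276e-03, -1.61505550e-04]), 'tcp_pos': array([ 0.24062296, -0.6301318 ,  0.22561527]), 'tool_rot': array([-1.81332818e-01,  9.83421433e-01,  8.05863233e-04, -2.10705626e-04]), 'ft_force': array([-0.44473003, -0.12446711,  0.72211597]), 'ft_torque': array([-0.0046172 ,  0.00283144, -0.02329806]), 'grasp_force': 0.0, 'opening': 0.08780944967805042}
side [[474.74817559   0.         323.82735104]
 [  0.         474.74817559 201.74283894]
 [  0.           0.           1.        ]] -0.01663431484585398 [[-0.73122305  0.48414761 -0.48053505 -0.27535321]
 [-0.68193869 -0.5017866   0.53213705  0.96860016]
 [ 0.01650683  0.71680632  0.69707692  1.29228317]
 [ 0.          0.          0.          1.        ]]
top [[472.87431042   0.         313.47268228]
 [  0.         472.87431042 194.53797061]
 [  0.           0.           1.        ]] -0.11131749373220615 [[ 0.00783689  0.99830515 -0.05766641  0.4456586 ]
 [-0.99990298  0.00848746  0.01104521  0.06446   ]
 [ 0.01151593  0.05757425  0.99827481  1.61737753]
 [ 0.          0.          0.          1.        ]]
```

View pics/top0.png

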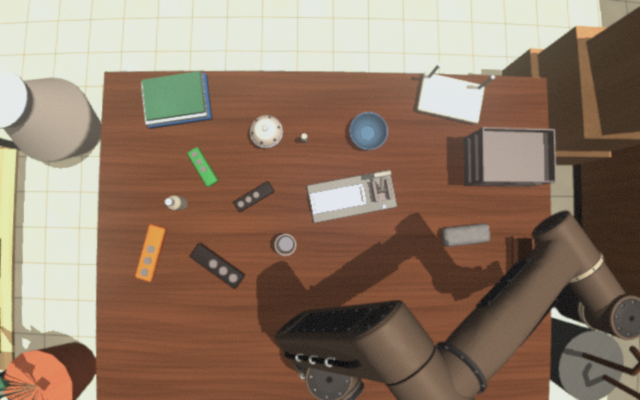

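View pics/side0.png

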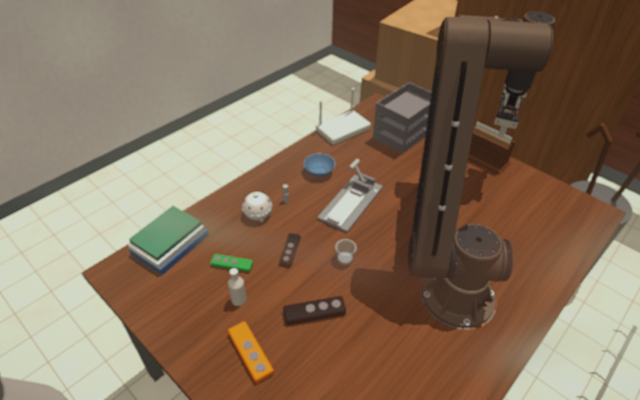

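The top view shows the small black remote at about (253,196) and the larger one at (217,265), which is not wanted. The dock is at about (351,196), with its plate to the left (+y) and the toggle at about (381,187). The tealight (285,244), bowl (368,131) and lipstick (304,137) are nearby.

```bash
cat > h.py <<'E'
import numpy as np,cv2
def ray(c,uv,T=None):
    uv=np.atleast_2d(np.asarray(uv,float)); T=c["world_from_camera"] if T is None else T
    n=cv2.undistortPoints(uv[:,None],c["K"],np.array([c["k1"],0,0,0.]))[:,0]
    d=np.c_[n[:,0],-n[:,1],-np.ones(len(n))]@T[:3,:3].T
    return T[:3,3],d
def plane(c,uv,z,T=None):
    p,d=ray(c,uv,T); return p+d*((z-p[2])/d[:,2:])
def wristT(o,c):
    from scipy.spatial.transform import Rotation as R
    W=np.eye(4);W[:3,:3]=R.from_quat(o["tool_rot"]).as_matrix();W[:3,3]=o["tcp_pos"]
    return W@c["hand_eye"]
def blob(mask,roi):
    x0,y0,x1,y1=roi; m=np.zeros(mask.shape,np.uint8); m[y0:y1,x0:x1]=mask[y0:y1,x0:x1]*255
    m=cv2.morphologyEx(m,cv2.MORPH_CLOSE,np.ones((3,3)))
    return max(cv2.findContours(m,cv2.RETR_EXTERNAL,cv2.CHAIN_APPROX_NONE)[0],key=cv2.contourArea)
def rect(c,cnt,z,T=None):
    P=plane(c,cnt[:,0]+0.0,z,T)[:,:2]
    (cx,cy),(w,h),a=cv2.minAreaRect((P*1000).astype(np.float32))
    if w>h: w,h,a=h,w,a+90
    a=(a-90+90)%180-90   # w axis along angle a ; h along a+90
    if 1: ang=(a+180)%180; 
    return np.round([cx,cy,w,h],1),round(((a+90+90)%180)-90,2)
E
python3 - <<'E'
import pickle,cv2,numpy as np
from h import *
c=pickle.load(open("cap0.pkl","rb"))["top"];im=c["img"];hsv=cv2.cvtColor(im,cv2.COLOR_RGB2HSV)
V=hsv[...,2];S=hsv[...,1]
b=blob(V<75,(225,175,280,218));print("remote(z22)",rect(c,b,.022),"len dir angle in second slot")
b2=blob(V<75,(180,235,250,292));print("big",rect(c,b2,.022))
d=blob((S<70)&(V>85),(300,165,402,225));print("dock(z16)",rect(c,d,.016))
p=blob((V>190)&(S<60),(300,175,372,222));print("plate(z22)",rect(c,p,.022))
for n,uv,z in(("lip",(304,137),.07),("tea",(285,244),.06),("bowl",(368,131),.045),("bot",(172,202),.13)):print(n,plane(c,[uv],z).round(3))
v=im.copy()
for k in(b,d,p):cv2.drawContours(v,[k],-1,(255,0,0),1)
cv2.imwrite("pics/crop1.png",cv2.resize(v[160:230,225:405],None,fx=4.4,fy=4.4,interpolation=cv2.INTER_CUBIC)[:,:,::-1])
E
```

```text
remote(z22) (array([530.1, 250.6,  40.8, 134.5]), 31.54) len dir angle in second slot
big (array([297. , 370.2,  59.1, 189.2]), -34.59)
dock(z16) (array([535. , -82.2, 131. , 292.6]), 11.2)
plate(z22) (array([526. , -36.6,  75.3, 186.2]), 11.47)
lip [[0.725 0.08  0.07 ]]
tea [[0.372 0.139 0.06 ]]
bowl [[ 0.753 -0.135  0.045]]
bot [[0.504 0.496 0.13 ]]
```

View pics/crop1.png

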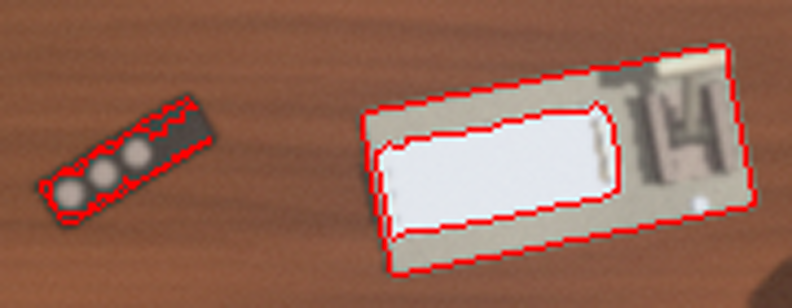

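The crop shows the dock outline fitting well: 131 x 293 mm, yaw about 11.2°. The remote's buttons lie on a line at about 31°. Next I check the predicted toggle grip in both views and compute the first move.

```bash
cat >> h.py <<'E'
from math import radians
DC=np.array([.535,-.082]);DA=11.2
def dock(x,y): a=radians(DA);return DC+np.array([x*np.cos(a)-y*np.sin(a),x*np.sin(a)+y*np.cos(a)])
def inc(o,xyz,a):
    """tool increments to tcp xyz, tool-y heading a deg from world +y"""
    from scipy.spatial.transform import Rotation as R
    M=R.from_quat(o["tool_rot"]).as_matrix();cur=np.degrees(np.arctan2(-M[0,1],M[1,1]))
    return np.r_[M.T@(np.array(xyz)-o["tcp_pos"])*1000,(cur-a+180)%360-180].round(1)
def proj(c,X):
    T=np.linalg.inv(c["world_from_camera"]);p=T[:3,:3]@np.array(X)+T[:3,3];n=np.array([p[0],-p[1]])/-p[2]
    n=n*(1+c["k1"]*(n@n));return (c["K"][:2,:2]@n+c["K"][:2,2]).round(1)
E
python3 - <<'E'
import pickle
from h import *
from rig import get_obs
d=pickle.load(open("cap0.pkl","rb"))
g=[*dock(48,-100),.106];print(g)
for n in d:print(n,proj(d[n],g))
o=get_obs();print(inc(o,[*dock(84,-100),.226],DA))
im=d["side"]["img"];t=d["top"]["img"]
a=cv2.resize(im[140:240,300:400],(400,400),interpolation=cv2.INTER_CUBIC);b=cv2.resize(t[150:230,330:410],(400,400),interpolation=cv2.INTER_CUBIC)
cv2.imwrite("pics/c2.png",np.hstack([a,b])[:,:,::-1])
E
```

```text
[np.float64(67.04428257875838), np.float64(-88.8542666763605), 0.106]
side [ 393.2 -241.7]
top [-221183.8  162807.5]
[-6.643160e+04 -1.123098e+05 -1.857000e+02  9.700000e+00]
```

View pics/c2.png

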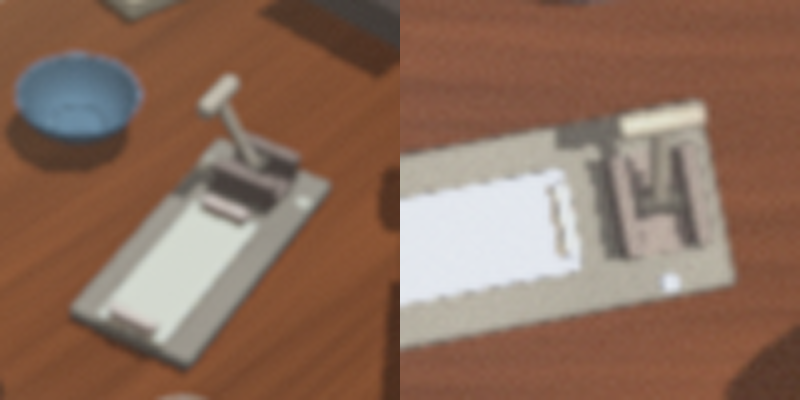

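In the side crop the grip is at full-image pixel (354.5,163.5). In the top crop it is at (382.6,173.6). My last script mixed units, so I rerun it.

```bash
sed -i 's/return DC+np.array(\(.*\))$/return DC+np.array(\1)\/1000/' h.py; python3 - <<'E'
import pickle
from h import *
from rig import get_obs
d=pickle.load(open("cap0.pkl","rb"))
g=[*dock(48,-100),.106];print(np.round(g,4))
for n in d:print(n,proj(d[n],g))
p1,d1=ray(d["side"],(354.5,163.5));p2,d2=ray(d["top"],(382.6,173.6))
s=np.linalg.lstsq(np.c_[d1[0],-d2[0]],p2-p1,rcond=None)[0];print(p1+s[0]*d1,p2+s[1]*d2)
o=get_obs();print(inc(o,[*dock(86,-100),.226],DA))
E
```

```text
[ 0.6015 -0.1708  0.106 ]
side [353.6 164.4]
top [381.4 173.9]
[[ 0.6008283  -0.1753596   0.10820224]] [[ 0.60224327 -0.17424539  0.10817282]]
[-5.385e+02  2.941e+02  1.000e-01  9.700e+00]
```

Request:
{"api": "arm_command", "payload": {
  "increments": [
    [[-0.036,0.0196,0,1,0],[-0.072,0.039,0,2,0],[-0.108,0.059,0,3,0],[-0.144,0.078,0,4,0],[-0.18,0.098,0,5,0],[-0.216,0.118,0,6,0],[-0.252,0.137,0,7,0],[-0.288,0.157,0,8,0],[-0.324,0.177,0,9,0],[-0.36,0.196,0,9.7,0]]
  ],
  "squeeze": 20
}}

```text
t: 0.93
tcp_pos: [0.5079, -0.317, 0.2265]
tool_rot: [-0.097, 0.995, 0.0, -0.0]
ft_force: [0.4, -0.7, 0.3]
opening: 0.027
grasp_force: 0.0
```

```bash
python3 - <<'E'
from h import *
from rig import get_obs
o=get_obs();print(o["tcp_pos"],o["joint_positions"].round(3),inc(o,[*dock(86,-103),.226],DA))
E
```

```text
[ 0.50794524 -0.31704205  0.22646214] [-0.232  0.235 -0.163 -0.    -1.174 -1.144] [-158.1  122.4    0.5   -0. ]
```

Request:
{"api": "arm_command", "payload": {
  "increments": [
    [[-0.032,0.024,0,0,0],[-0.064,0.049,0,0,0],[-0.096,0.073,0,0,0],[-0.127,0.098,0,0,0],[-0.158,0.122,0,0,0],[-0.158,0.122,0,0,0],[-0.158,0.122,0.03,0,0],[-0.158,0.122,0.06,0,0],[-0.158,0.122,0.07,0,0],[-0.158,0.122,0.07,0,0]]
  ]
}}

```text
t: 1.77
tcp_pos: [0.6363, -0.1685, 0.153]
tool_rot: [-0.097, 0.995, 0.001, -0.003]
ft_force: [-0.7, 0.9, -0.5]
opening: 0.0001
grasp_force: 0.0
```

```bash
python3 - <<'E'
from h import *
from rig import get_obs,capture
o=get_obs();c=capture("wrist");T=wristT(o,c)
print(o["tcp_pos"],inc(o,[*dock(86,-103),.085],DA),c["K"],T)
cv2.imwrite("pics/w1.png",c["img"][:,:,::-1])
E
```

```text
[ 0.63631617 -0.16849402  0.1530426 ] [-3.8  1.4 68.  -0. ] [[306.58095575   0.         319.60384305]
 [  0.         306.58095575 199.40780976]
 [  0.           0.           1.        ]] [[-0.19390078 -0.94964804 -0.24611195  0.56910992]
 [ 0.98102062 -0.18743915 -0.04964992 -0.18223994]
 [ 0.00101893 -0.25106805  0.9679689   0.31248488]
 [ 0.          0.          0.          1.        ]]
```

View pics/w1.png

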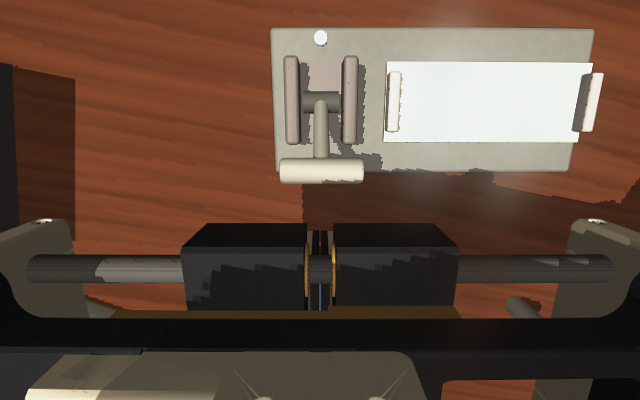

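The wrist view shows the lever grip centred at (321,170), right in front of the shut fingers (column 320). The plate stops are at (394,101) and (589,102).

Request:
{"api": "arm_command", "payload": {
  "increments": [
    [[0,0,0.02,0,0],[0,0,0.045,0,0],[0,0,0.068,0,0],[0,0,0.068,0,0],[0.02,0,0.068,0,0],[0.035,0,0.068,0,0],[0.05,0,0.068,0,0],[0.065,0,0.068,0,0],[0.08,0,0.068,0,0],[0.09,0,0.068,0,0]]
  ]
}}

```text
t: 2.65
tcp_pos: [0.5506, -0.1868, 0.0915]
tool_rot: [-0.098, 0.995, -0.0, 0.002]
ft_force: [-0.4, -0.2, 0.0]
opening: 0.0005
grasp_force: 0.0
```

```bash
python3 - <<'E'
from h import *
from rig import get_obs,capture
from scipy.spatial.transform import Rotation as R
w=cv2.imread("pics/w1.png")[:,:,::-1]
c=capture("wrist")
T=np.array([[-0.19390078,-0.94964804,-0.24611195,0.56910992],[0.98102062,-0.18743915,-0.04964992,-0.18223994],[0.00101893,-0.25106805,0.9679689,0.31248488],[0,0,0,1]])
a=np.radians(DA)
def D(uv,z):
    p=plane(c,uv,z,T)[:,:2];q=(p-DC)*1000
    print(np.round(p,4).tolist(),np.c_[q@[np.cos(a),np.sin(a)],q@[-np.sin(a),np.cos(a)]].round(1).tolist())
D([(388,72),(400,72),(398,131),(388,132)],.036)   # inner stop top corners: expect y -42..-32, x -25..25
D([(594,73),(603,73),(588,131),(577,131)],.036)
D([(386,62),(592,63),(578,142),(384,142)],.022)
D([(271,29),(593,30),(570,171)],.016)
cc=blob(np.array(cv2.cvtColor(w,cv2.COLOR_RGB2HSV)[...,1]<60)&(w[...,0]>90),(250,10,620,200));print(rect(c,cc,.016,T))
cv2.imwrite("pics/w2.png",c["img"][:,:,::-1]);print(get_obs()["tcp_pos"],get_obs()["ft_force"])
E
```

```text
[[0.5193, -0.133], [0.5173, -0.123], [0.5648, -0.1123], [0.5674, -0.1207]] [[-25.3, -47.0], [-25.3, -36.8], [23.4, -35.5], [24.3, -44.3]]
[[0.4846, 0.0402], [0.483, 0.0479], [0.5312, 0.0546], [0.5332, 0.0448]] [[-25.7, 129.7], [-25.8, 137.6], [22.8, 134.8], [22.9, 124.7]]
[[0.5091, -0.1342], [0.4729, 0.0463], [0.5407, 0.0613], [0.5769, -0.119]] [[-35.6, -46.2], [-36.0, 137.9], [33.5, 139.4], [33.9, -44.5]]
[[0.5013, -0.2388], [0.445, 0.041], [0.5683, 0.0697]] [[-63.5, -147.3], [-64.4, 138.1], [62.1, 142.3]]
(array([538.4, -77.6, 139.2, 303.8]), 11.42)
[ 0.54892502 -0.18685895  0.09109729] [-2.9798693   0.10743754  0.01648896]
```

View pics/w2.png

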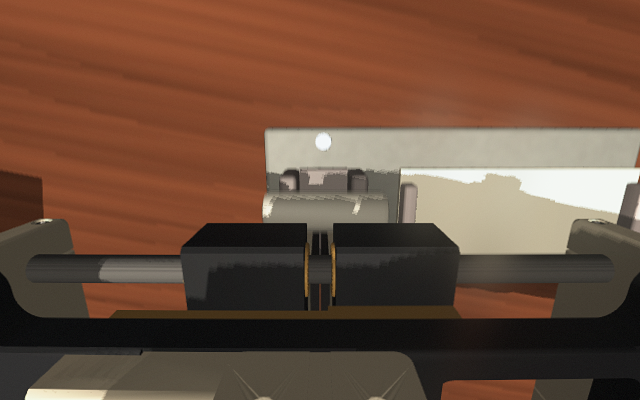

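The lever's grip bar is now at (325,208), ahead of the fingers and past upright. I push a little further, then lift straight up.

Request:
{"api": "arm_command", "payload": {
  "increments": [
    [[0.008,0,0,0,0],[0.016,0,0,0,0],[0.022,0,0,0,0],[0.022,0,0,0,0],[0.01,0,0,0,0],[0,0,-0.03,0,0],[0,0,-0.07,0,0],[0,0,-0.11,0,0],[0,0,-0.14,0,0],[0,0,-0.14,0,0]]
  ]
}}

```text
t: 3.53
tcp_pos: [0.5536, -0.1869, 0.2359]
tool_rot: [-0.098, 0.995, -0.002, 0.004]
ft_force: [1.6, -0.8, 0.5]
opening: 0.0005
grasp_force: 0.0
```

```bash
sed -i 's/^DC=.*/DC=np.array([.5347,-.0857]);DA=11.3/' h.py; python3 - <<'E'
from h import *
import pickle
from rig import get_obs,capture
o=get_obs();print(o["tcp_pos"],o["ft_force"])
c=capture("side");pickle.dump(c,open("s1.pkl","wb"))
print("exp off",proj(c,[*dock(-48,-100),.106]),"on",proj(c,[*dock(48,-100),.106]))
cv2.imwrite("pics/s1.png",cv2.resize(c["img"][120:260,240:440],(800,560),interpolation=cv2.INTER_CUBIC)[:,:,::-1])
print(inc(o,[.530,.2506,.23],121))
E
```

```text
[ 0.55356188 -0.18693574  0.23591436] [ 1.5973641  -0.78863175  0.52382118]
exp off [376.1 172.7] on [354.2 164. ]
[ -62.3  433.7    4.6 -109.7]
```

View pics/s1.png

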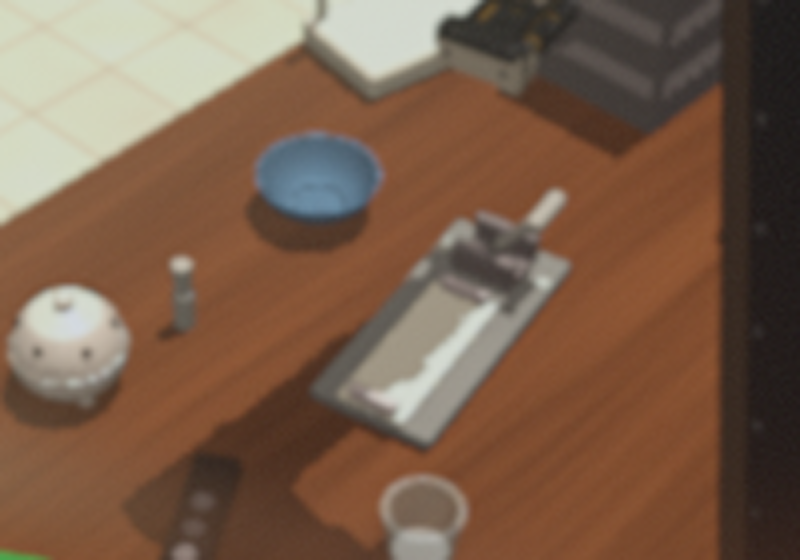

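The lever grip is now at full-image pixel (376,172), matching the expected off position (376,173). The toggle is off, so I go to the remote.

```bash
python3 - <<'E'
from h import *
from rig import get_obs
o=get_obs();print(inc(o,[.489,.319,.23],121))
E
```

```text
[ -36.3  508.1    1.7 -109.8]
```

Request:
{"api": "arm_command", "payload": {
  "increments": [
    [[-0.002,0.03,0,-7,0],[-0.004,0.06,0,-14,0],[-0.007,0.09,0,-21,0],[-0.009,0.12,0,-28,0],[-0.011,0.15,0,-35,0],[-0.013,0.18,0,-42,0.087],[-0.015,0.21,0,-49,0.087],[-0.017,0.24,0,-56,0.087],[-0.019,0.27,0,-63,0.087],[-0.021,0.3,0,-70,0.087]]
  ]
}}

```text
t: 4.42
tcp_pos: [0.5116, 0.1135, 0.2276]
tool_rot: [-0.653, 0.757, 0.0, -0.001]
ft_force: [1.0, -0.6, -0.4]
opening: 0.0284
grasp_force: 0.0
```

```bash
python3 - <<'E'
from h import *
from rig import get_obs
o=get_obs();print(o["tcp_pos"],o["joint_positions"].round(2),inc(o,[.489,.319,.23],121))
E
```

```text
[0.51161277 0.1135084  0.22762584] [ 0.59  0.11 -0.31 -0.   -1.15 -0.74] [-199.9   52.6   -2.6  -39.5]
```

Request:
{"api": "arm_command", "payload": {
  "increments": [
    [[-0.03,0.008,0,-6.5,0.087],[-0.06,0.016,0,-13,0.087],[-0.09,0.024,0,-19.5,0.087],[-0.12,0.032,0,-26,0.087],[-0.15,0.04,0,-33,0.087],[-0.18,0.047,0,-39.5,0.087],[-0.2,0.053,0,-39.5,0.087],[-0.2,0.053,0,-39.5,0.087],[-0.2,0.053,0,-39.5,0.087],[-0.2,0.053,0,-39.5,0.087]]
  ]
}}

```text
t: 5.25
tcp_pos: [0.4903, 0.3176, 0.2275]
tool_rot: [0.869, -0.495, -0.0, 0.001]
ft_force: [0.2, 0.3, 0.2]
opening: 0.0864
grasp_force: 0.0
```

```bash
python3 - <<'E'
from h import *
from rig import get_obs,capture
import pickle
o=get_obs();c=capture("wrist");T=wristT(o,c);pickle.dump((c,T),open("w3.pkl","wb"))
print(o["tcp_pos"],o["joint_positions"].round(2));im=c["img"].copy()
hsv=cv2.cvtColor(im,cv2.COLOR_RGB2HSV)
m=(hsv[...,1]<110)&(hsv[...,2]<170)
b=blob(m,(150,20,500,215));print(rect(c,b,.022,T))
cv2.drawContours(im,[b],-1,(255,0,0),1);cv2.imwrite("pics/w3.png",im[:,:,::-1])
E
```

```text
[0.4903034  0.31755614 0.22749657] [ 0.91  0.21 -0.19 -0.   -1.17 -0.37]
(array([530. , 248.2,  42. , 137.2]), 31.55)
```

View pics/w3.png

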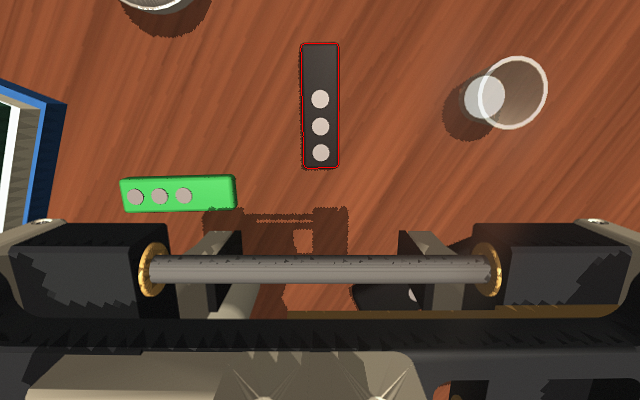

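The wrist view shows the remote upright at cols 301–339, rows 43–168. It measures 42 x 137 mm, centred at (0.530,0.248) with its length at 31.5°. The green remote is off to the side.

```bash
python3 - <<'E'
from h import *
from rig import get_obs
o=get_obs();print(inc(o,[.530,.2485,.006],121.5))
E
```

```text
[ 79.1   0.7 221.9  -0.8]
```

Request:
{"api": "arm_command", "payload": {
  "increments": [
    [[0.03,0.001,0,-0.8,0.087],[0.06,0.001,0,-0.8,0.087],[0.079,0.001,0,-0.8,0.087],[0.079,0.001,0.03,-0.8,0.087],[0.079,0.001,0.065,-0.8,0.087],[0.079,0.001,0.1,-0.8,0.087],[0.079,0.001,0.135,-0.8,0.087],[0.079,0.001,0.16,-0.8,0.087],[0.079,0.001,0.175,-0.8,0.087],[0.079,0.001,0.175,-0.8,0.087]]
  ]
}}

```text
t: 6.13
tcp_pos: [0.5282, 0.2467, 0.0499]
tool_rot: [0.872, -0.49, -0.001, 0.003]
ft_force: [-0.7, -0.1, 1.2]
opening: 0.087
grasp_force: 0.0
```

```bash
python3 - <<'E'
from h import *
from rig import get_obs
o=get_obs();print(o["tcp_pos"],o["ft_force"],inc(o,[.530,.2485,.006],121.5))
E
```

```text
[0.52824303 0.24670808 0.0499257 ] [-0.67130451 -0.07990334  1.18802706] [-0.7 -2.7 43.9 -0.1]
```

Request:
{"api": "arm_command", "payload": {
  "increments": [
    [[0,-0.001,0.015,0,0.087],[0,-0.002,0.03,0,0.087],[0,-0.002,0.042,0,0.087],[0,-0.002,0.044,0,0.087],[0,-0.002,0.044,0,0.06],[0,-0.002,0.044,0,0.03],[0,-0.002,0.044,0,0.02],[0,-0.002,0.044,0,0.02],[0,-0.002,0.044,0,0.02],[0,-0.002,0.044,0,0.02]]
  ],
  "squeeze": 20
}}

```text
t: 6.97
tcp_pos: [0.5321, 0.2508, 0.0101]
tool_rot: [0.873, -0.489, 0.0, -0.0]
ft_force: [0.3, -0.6, -0.6]
opening: 0.0526
grasp_force: 0.0
```

```bash
python3 - <<'E'
from h import *
from rig import get_obs
o=get_obs();print(o["tcp_pos"],o["ft_force"],o["opening"],o["grasp_force"])
E
```

```text
[0.53208699 0.25079559 0.01012069] [ 0.30311531 -0.59980054 -0.58650759] 0.052570932120095226 0.0
```

Request:
{"api": "arm_command", "payload": {
  "increments": [
    [[0,0.002,0.003,0,0.053],[0,0.002,0.003,0,0.053],[0,0.002,0.003,0,0.035],[0,0.002,0.003,0,0.02],[0,0.002,0.003,0,0.02],[0,0.002,0.003,0,0.02],[0,0.002,0.003,0,0.02],[0,0.002,0.003,0,0.02],[0,0.002,0.003,0,0.02],[0,0.002,0.003,0,0.02]]
  ]
}}

```text
t: 7.8
tcp_pos: [0.5302, 0.2495, 0.0065]
tool_rot: [0.873, -0.489, -0.0, 0.0]
ft_force: [0.5, 0.4, -1.3]
opening: 0.0439
grasp_force: 20.0
```

Request:
{"api": "arm_command", "payload": {
  "increments": [
    [[0,0,-0.005,0,0.02],[0,0,-0.015,0,0.02],[0,0,-0.03,0,0.02],[0,0,-0.05,0,0.02],[0,0,-0.075,0,0.02],[0,0,-0.1,0,0.02],[0,0,-0.12,0,0.02],[0,0,-0.13,0,0.02],[0,0,-0.13,0,0.02],[0,0,-0.13,0,0.02]]
  ]
}}

```text
t: 8.63
tcp_pos: [0.53, 0.2496, 0.1367]
tool_rot: [0.872, -0.489, -0.0, -0.001]
ft_force: [-1.1, -0.1, -2.5]
opening: 0.0438
grasp_force: 20.0
```

```bash
python3 - <<'E'
from h import *
from rig import get_obs
o=get_obs();print(o["tcp_pos"],o["ft_force"],o["opening"],o["grasp_force"],dock(0,50),inc(o,[*dock(0,50),.14],101.3))
E
```

```text
[0.5300005  0.24957793 0.13674421] [-1.13615758 -0.05684865 -2.51903257] 0.04381746820043334 19.999603629112244 [ 0.52490269 -0.03666927] [241.4 153.9  -3.5  20.2]
```

Request:
{"api": "arm_command", "payload": {
  "increments": [
    [[0.025,0.016,0,2,0.02],[0.055,0.035,0,5,0.02],[0.085,0.054,0,8,0.02],[0.115,0.073,0,11,0.02],[0.145,0.092,0,14,0.02],[0.175,0.112,0,17,0.02],[0.205,0.131,0,20.2,0.02],[0.23,0.147,0,20.2,0.02],[0.241,0.154,0,20.2,0.02],[0.241,0.154,0,20.2,0.02]]
  ]
}}

```text
t: 9.47
tcp_pos: [0.5231, -0.0392, 0.1346]
tool_rot: [0.772, -0.635, -0.001, 0.001]
ft_force: [-0.0, -0.6, -1.5]
opening: 0.0433
grasp_force: 20.0
```

Request:
{"api": "arm_command", "payload": {
  "increments": [
    [[0,0,0.015,0,0.02],[0,0,0.035,0,0.02],[0,0,0.055,0,0.02],[0,0,0.07,0,0.02],[0,0,0.075,0,0.02],[0,0,0.075,0,0.02],[0,0,0.075,0,0.02],[0,0,0.075,0,0.02],[0,0,0.075,0,0.02],[0,0,0.075,0,0.02]]
  ]
}}

```text
t: 10.3
tcp_pos: [0.5254, -0.0362, 0.0624]
tool_rot: [0.773, -0.634, 0.0, -0.001]
ft_force: [0.3, -0.3, -1.8]
opening: 0.0435
grasp_force: 20.0
```

```bash
python3 - <<'E'
from h import *
from rig import get_obs,capture
o=get_obs();c=capture("wrist");T=wristT(o,c)
print(o["tcp_pos"],o["opening"],inc(o,[*dock(0,50),.0295],101.3))
cv2.imwrite("pics/w4.png",c["img"][:,:,::-1]);np.save("T4.npy",T)
E
```

```text
[ 0.52535685 -0.03620547  0.06240641] 0.04353805484495099 [ 0.4  0.6 32.9  0. ]
```

View pics/w4.png

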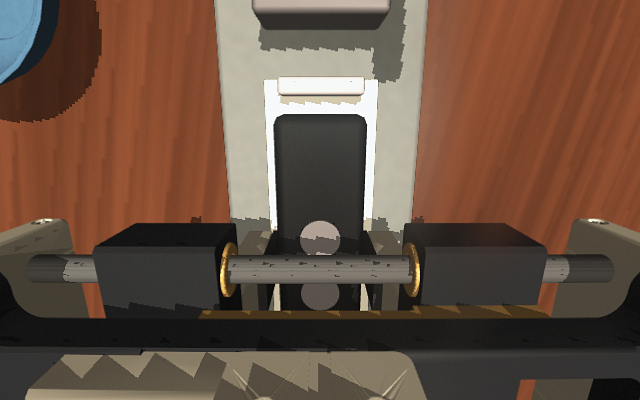

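The remote's far end is at rows 114–118, cols 274–368, just inside the stop (rows 77–95, cols 278–364). It looks well centred on the plate, so I check the numbers.

```bash
python3 - <<'E'
from h import *
from rig import capture,get_obs
c=capture("wrist");T=np.load("T4.npy");a=radians(DA)
def D(n,uv,z):
    q=(plane(c,uv,z,T)[:,:2]-DC)*1000;print(n,np.c_[q@[np.cos(a),np.sin(a)],q@[-np.sin(a),np.cos(a)]].round(1).tolist())
D("remote end L,mid,R (x22,0,-22; y -20)",[(274,130),(320,114),(368,130)],.078)
D("stop inner edge top (25,-25;y -32)",[(278,95),(364,95)],.036)
D("plate (35,-35;-42)",[(266,82),(377,82),(270,220),(371,220)],.022)
E
```

```text
remote end L,mid,R (x22,0,-22; y -20) [[20.9, -13.7], [-0.2, -20.7], [-22.1, -13.7]]
stop inner edge top (25,-25;y -32) [[24.0, -31.8], [-25.5, -31.8]]
plate (35,-35;-42) [[32.9, -40.3], [-35.1, -40.3], [34.1, 48.7], [-35.2, 48.7]]
```

The fit is within about 1 mm. I lower it slowly.

Request:
{"api": "arm_command", "payload": {
  "increments": [
    [[0,0,0.006,0,0.02],[0,0,0.012,0,0.02],[0,0,0.018,0,0.02],[0,0,0.023,0,0.02],[0,0,0.027,0,0.02],[0,0,0.03,0,0.02],[0,0,0.032,0,0.02],[0,0,0.033,0,0.02],[0,0,0.033,0,0.02],[0,0,0.033,0,0.02]]
  ]
}}

```text
t: 11.23
tcp_pos: [0.525, -0.0364, 0.0287]
tool_rot: [0.773, -0.634, 0.0, -0.0]
ft_force: [-0.3, -0.3, -2.0]
opening: 0.0436
grasp_force: 20.0
```

Request:
{"api": "arm_command", "payload": {
  "increments": [
    [[0,0,0.0003,0,0.02],[0,0,0.0006,0,0.02],[0,0,0.0009,0,0.02],[0,0,0.0012,0,0.02],[0,0,0.0015,0,0.02],[0,0,0.0015,0,0.02],[0,0,0.0015,0,0.02],[0,0,0.0015,0,0.02],[0,0,0.0015,0,0.02],[0,0,0.0015,0,0.02]]
  ]
}}

```text
t: 12.07
tcp_pos: [0.5251, -0.0364, 0.0284]
tool_rot: [0.773, -0.634, 0.0, -0.0]
ft_force: [-3.9, 2.5, 13.6]
opening: 0.0438
grasp_force: 20.0
```

It is in contact. I relieve the pressure, open slightly, then lift.

Request:
{"api": "arm_command", "payload": {
  "increments": [
    [[0,0,-0.001,0,0.044],[0,0,-0.001,0,0.048],[0,0,-0.001,0,0.054],[0,0,-0.001,0,0.06],[0,0,-0.001,0,0.06],[0,0,-0.001,0,0.06],[0,0,-0.01,0,0.06],[0,0,-0.03,0,0.06],[0,0,-0.06,0,0.06],[0,0,-0.09,0,0.06]]
  ]
}}

```text
t: 12.9
tcp_pos: [0.5241, -0.0367, 0.1181]
tool_rot: [0.773, -0.634, -0.001, 0.001]
ft_force: [1.7, 0.4, -0.2]
opening: 0.0602
grasp_force: 0.0
```

Request:
{"api": "arm_command", "payload": {
  "increments": [
    [[0,0,-0.03,0,0.06],[0,0,-0.06,0,0.06],[0,0,-0.08,0,0.06],[-0.04,0,-0.1,0,0.06],[-0.08,0,-0.1,0,0.06],[-0.12,0,-0.1,0,0.06],[-0.14,0,-0.1,0,0],[-0.14,0,-0.1,0,0],[-0.14,0,-0.1,0,0],[-0.14,0,-0.1,0,0]]
  ]
}}

```text
t: 13.73
tcp_pos: [0.4973, 0.1007, 0.2174]
tool_rot: [0.773, -0.634, 0.0, -0.0]
ft_force: [0.2, -0.7, -0.1]
opening: 0.0385
grasp_force: 0.0
```

```bash
python3 - <<'E'
from h import *
from rig import get_obs,capture
o=get_obs();c=capture("wrist");T=wristT(o,c)
np.save("T5.npy",T)
print(o["tcp_pos"],o["opening"],o["joint_positions"].round(2),inc(o,[*dock(-86,-100),.23],11.3),inc(o,[*dock(-86,-100),.23],-168.7))
cv2.imwrite("pics/w5.png",c["img"][:,:,::-1])
E
```

```text
[0.49727277 0.10065003 0.21743945] 0.03850541937785406 [ 0.59  0.09 -0.36  0.   -1.12 -0.39] [290.   86.  -12.6  90. ] [290.   86.  -12.6 -90. ]
```

View pics/w5.png

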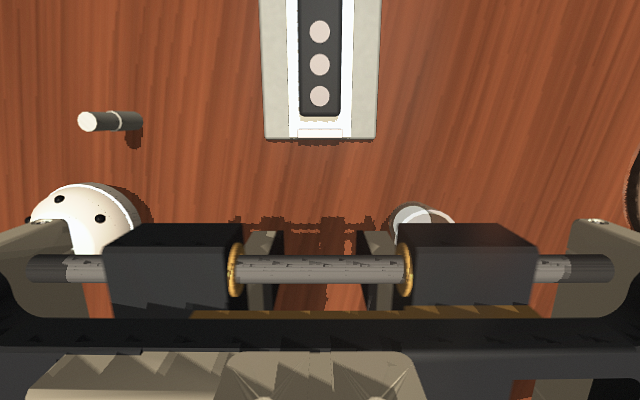

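The remote lies flat on the plate at cols 300–340 with its buttons up, just inside the near stop (row ~130), and it is released. Now I move to the robot side of the toggle with the fingers shut.

Request:
{"api": "arm_command", "payload": {
  "increments": [
    [[0.02,0.006,-0.012,7,0],[0.04,0.012,-0.012,14,0],[0.06,0.018,-0.012,21,0],[0.08,0.024,-0.012,28,0],[0.1,0.03,-0.012,35,0],[0.12,0.036,-0.012,42,0],[0.14,0.042,-0.012,49,0],[0.16,0.048,-0.012,56,0],[0.18,0.054,-0.012,63,0],[0.2,0.06,-0.012,70,0]]
  ]
}}

```text
t: 14.62
tcp_pos: [0.4772, -0.1092, 0.2292]
tool_rot: [-0.266, 0.964, -0.0, -0.0]
ft_force: [1.0, -0.1, -0.1]
opening: 0.0006
grasp_force: 0.0
```

```bash
python3 - <<'E'
from h import *
from rig import get_obs
o=get_obs();print(o["tcp_pos"],o["opening"],inc(o,[*dock(-86,-100),.23],11.3))
E
```

```text
[ 0.477152   -0.10922734  0.22916063] 0.0005877506789605791 [ 53.  -74.8  -0.8  19.5]
```

Request:
{"api": "arm_command", "payload": {
  "increments": [
    [[0.018,-0.025,0,6.5,0],[0.036,-0.05,0,13,0],[0.053,-0.075,0,19.5,0],[0.053,-0.075,0,19.5,0],[0.053,-0.075,0.03,19.5,0],[0.053,-0.075,0.06,19.5,0],[0.053,-0.075,0.07,19.5,0],[0.053,-0.075,0.07,19.5,0],[0.053,-0.075,0.07,19.5,0],[0.053,-0.075,0.07,19.5,0]]
  ]
}}

```text
t: 15.45
tcp_pos: [0.4724, -0.199, 0.1606]
tool_rot: [-0.103, 0.995, -0.0, 0.001]
ft_force: [-0.5, 0.1, -0.4]
opening: 0.0005
grasp_force: 0.0
```

```bash
python3 - <<'E'
from h import *
from rig import get_obs
o=get_obs();print(o["tcp_pos"],inc(o,[*dock(-86,-100),.085],11.3))
E
```

```text
[ 0.47243036 -0.19899929  0.16064882] [ 2.9 -1.  75.6  0.5]
```

Request:
{"api": "arm_command", "payload": {
  "increments": [
    [[0.002,0,0.025,0.5,0],[0.002,0,0.055,0.5,0],[0.002,0,0.074,0.5,0],[0.002,0,0.074,0.5,0],[-0.018,0,0.074,0.5,0],[-0.033,0,0.074,0.5,0],[-0.048,0,0.074,0.5,0],[-0.063,0,0.074,0.5,0],[-0.078,0,0.074,0.5,0],[-0.088,0,0.074,0.5,0]]
  ]
}}

```text
t: 16.28
tcp_pos: [0.5604, -0.1805, 0.0877]
tool_rot: [-0.099, 0.995, -0.0, 0.002]
ft_force: [0.6, 0.3, 0.6]
opening: 0.0002
grasp_force: 0.0
```

Request:
{"api": "arm_command", "payload": {
  "increments": [
    [[-0.008,0,0,0,0],[-0.016,0,0,0,0],[-0.022,0,0,0,0],[-0.022,0,0,0,0],[-0.01,0,0,0,0],[0,0,-0.03,0,0],[0,0,-0.07,0,0],[0,0,-0.11,0,0],[0,0,-0.14,0,0],[0,0,-0.14,0,0]]
  ]
}}

```text
t: 17.12
tcp_pos: [0.5608, -0.1816, 0.2335]
tool_rot: [-0.099, 0.995, -0.002, 0.006]
ft_force: [1.7, -0.3, 0.9]
opening: 0.0004
grasp_force: 0.0
```

Request:
{"api": "arm_command", "payload": {
  "increments": [
    [[0.03,-0.02,0,0,0],[0.05,-0.05,0,0,0],[0.05,-0.08,0,0,0],[0.05,-0.11,0,0,0],[0.05,-0.14,0,0,0],[0.05,-0.17,0,0,0],[0.05,-0.2,0,0,0],[0.05,-0.22,0,0,0],[0.05,-0.22,0,0,0],[0.05,-0.22,0,0,0]]
  ]
}}

```text
t: 17.95
tcp_pos: [0.5512, -0.4071, 0.2245]
tool_rot: [-0.097, 0.995, 0.0, -0.0]
ft_force: [0.5, 0.1, -0.5]
opening: 0.0001
grasp_force: 0.0
```

```bash
python3 - <<'E'
from h import *
from rig import get_obs,capture
s=capture("side");t=capture("top");o=get_obs();print(o["tcp_pos"],o["qvel"].round(3))
a=cv2.resize(s["img"][120:280,220:420],(400,320),interpolation=cv2.INTER_CUBIC);b=cv2.resize(t["img"][100:260,220:420],(400,320),interpolation=cv2.INTER_CUBIC)
cv2.imwrite("pics/fin.png",np.hstack([a,b])[:,:,::-1])
h=cv2.cvtColor(t["img"],cv2.COLOR_RGB2HSV);
print("grip on side",proj(s,[*dock(48,-100),.106]),"top",proj(t,[*dock(48,-100),.106]))
E
```

```text
[ 0.55139306 -0.40573002  0.2251762 ] [ 0.014 -0.013 -0.004  0.     0.002 -0.   ]
grip on side [354.2 164. ] top [382.5 173.9]
```

View pics/fin.png

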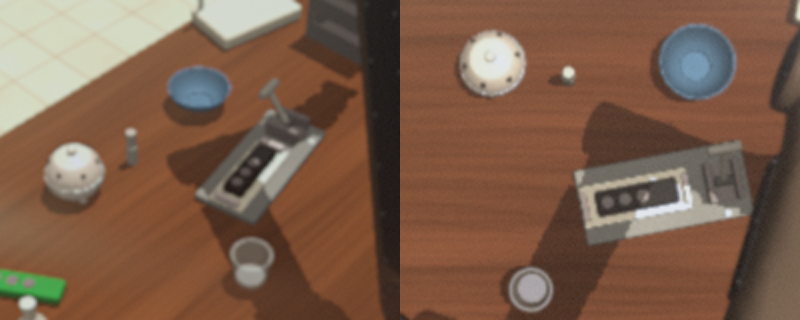

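The lever grip is back at full-image pixel (354.5,164), the on position. The remote is centred between the stops, and the other items in view haven't moved.

```bash
python3 -c "
from rig import r
print(r.job_done())"
```

```text
the job is handed in; nothing more can be done
None
```

The job is handed in: I flipped the toggle off, set the black remote down centred and buttons up on the charging plate, let go, and flipped the toggle back on, in about 18 s of the 72 s allowed.

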